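# Put the bridge blanks back in their stock boxes

### The job

Put the four loose bridge blanks on the bench away: lay each one flat on the floor of the empty bay of the stock box that holds blanks of its own size. Set them down, do not drop them in, and leave the finger plane and the tailpiece lying where they are.

Things in the scene. Friction and masses are not known exactly. Their poses are not given: they have to be found in the camera images.
- quarter_bridge: loose quarter-size violin bridge blank, the smallest: flat maple plate with two feet and a heart hole, 34 mm across the feet (x), 29 from feet to crown (+y), 6.5 thick (z up), about 10 g. Origin: underside, middle of its outline. Its upper sides are straight, 31 mm apart along x, over 10 mm of height centred 3.5 mm from the origin towards the crown: grip there.
- violin_bridge: loose full-size violin bridge blank, the second smallest: flat maple plate with two feet and a heart hole, 42 mm across the feet (x), 36 from feet to crown (+y), 7 thick (z up), about 10 g. Origin: underside, middle of its outline. Its upper sides are straight, 38 mm apart along x, over 13 mm of height centred 4.3 mm from the origin towards the crown: grip there.
- viola_bridge: loose viola bridge blank, the second largest: flat maple plate with two feet and a heart hole, 52 mm across the feet (x), 44 from feet to crown (+y), 8 thick (z up), about 12 g. Origin: underside, middle of its outline. Its upper sides are straight, 47 mm apart along x, over 16 mm of height centred 5.3 mm from the origin towards the crown: grip there.
- cello_bridge: loose cello bridge blank, by far the largest: flat maple plate with two long legs and a heart hole, 92 mm across the feet (x), 88 from feet to crown (+y), 12 thick (z up), about 30 g. Origin: underside, middle of its outline. Its upper sides are straight, 64 mm apart along x, over 26 mm of height centred 15 mm from the origin towards the crown: grip there.
- quarter_box: fixed open wooden stock box, the smallest: two bays in a row along x, the far one full of quarter-size violin blanks (flat stack), the near one empty. Origin: underside, at the centre of the empty bay; x points to the full bay, y left, z up. Empty bay inside: 90 mm (x) by 50 mm (y), its floor 5 mm above the bench; walls 5 mm thick, tops 29 mm above the bench.
- violin_box: fixed open wooden stock box, the second smallest: two bays in a row along x, the far one full of full-size violin blanks (flat stack), the near one empty. Origin: underside, at the centre of the empty bay; x points to the full bay, y left, z up. Empty bay inside: 96 mm (x) by 58 mm (y), its floor 5 mm above the bench; walls 5 mm thick, tops 29 mm above the bench.
- viola_box: fixed open wooden stock box, the second largest: two bays in a row along x, the far one full of viola blanks (flat stack), the near one empty. Origin: underside, at the centre of the empty bay; x points to the full bay, y left, z up. Empty bay inside: 106 mm (x) by 66 mm (y), its floor 5 mm above the bench; walls 5 mm thick, tops 29 mm above the bench.
- cello_box: fixed open wooden stock box, by far the largest: two bays in a row along x, the far one full of cello blanks (flat stack), the near one empty. Origin: underside, at the centre of the empty bay; x points to the full bay, y left, z up. Empty bay inside: 126 mm (x) by 112 mm (y), its floor 5 mm above the bench; walls 5 mm thick, tops 29 mm above the bench.
- finger_plane: small brass finger plane, 46 x 21 mm and about 30 mm high with a slanted steel blade, standing loose among the blanks; not to be disturbed. Origin: centre of its underside, y along its length, z up.
- tailpiece: black ebony violin tailpiece, 112 x 41 mm, 11 mm thick, lying loose among the blanks; not to be disturbed. Origin: centre of its underside, y along its length to the wide end, z up.
There are look-alikes about, which are no part of the job. What is shaped like the viola_bridge but orange or purple is not meant.

How it is judged:
At the end, for the whole second after the job is handed in: Each of the four blanks lies flat (within 0.08 rad) and still on the floor of the empty bay of the box of its own size: its middle within 40 mm along the box and 25 mm across it of the bay's centre (the bay's walls keep it closer than that), its underside within 4 mm of the bay's floor (x of quarter_bridge in the frame of quarter_box between -0.04 and 0.04 m and y of quarter_bridge in the frame of quarter_box between -0.025 and 0.025 m and z of quarter_bridge in the frame of quarter_box between 0.002 and 0.009 m and angle between each of quarter_bridge, violin_bridge, viola_bridge, cello_bridge's own z axis and vertical below 0.08 rad and linear speed of each of quarter_bridge, violin_bridge, viola_bridge, cello_bridge below 0.02 m/s and x of violin_bridge in the frame of violin_box between -0.04 and 0.04 m and y of violin_bridge in the frame of violin_box between -0.025 and 0.025 m and z of violin_bridge in the frame of violin_box between 0.002 and 0.009 m and x of viola_bridge in the frame of viola_box between -0.04 and 0.04 m and y of viola_bridge in the frame of viola_box between -0.025 and 0.025 m and z of viola_bridge in the frame of viola_box between 0.002 and 0.009 m and x of cello_bridge in the frame of cello_box between -0.04 and 0.04 m and y of cello_bridge in the frame of cello_box between -0.025 and 0.025 m and z of cello_bridge in the frame of cello_box between 0.002 and 0.009 m); the robot touches nothing.
It fails at once if the finger plane or the tailpiece was shifted by more than 15 mm (distance of any of finger_plane, tailpiece from where it was at the start of the episode above 0.015 m).
It fails at once if a blank was dropped into its box (faster than 0.8 m/s within 60 mm of the bench over the bay) ((horizontal distance between quarter_bridge and quarter_box below 0.05 m and z of quarter_bridge in the frame of quarter_box below 0.06 m and linear speed of quarter_bridge above 0.8 m/s) or (horizontal distance between violin_bridge and violin_box below 0.05 m and z of violin_bridge in the frame of violin_box below 0.06 m and linear speed of violin_bridge above 0.8 m/s) or (horizontal distance between viola_bridge and viola_box below 0.05 m and z of viola_bridge in the frame of viola_box below 0.06 m and linear speed of viola_bridge above 0.8 m/s) or (horizontal distance between cello_bridge and cello_box below 0.05 m and z of cello_bridge in the frame of cello_box below 0.06 m and linear speed of cello_bridge above 0.8 m/s)).
It also fails if it takes over 106 s, if anything falls off the work surface, if the arm or the gripper's body presses on something with over 40 N, if the wrist force passes 120 N, or if a joint passes its speed limit or range.

### The arm

A 6-joint arm with a two-finger parallel gripper is mounted at the origin on the work surface. World frame = base frame: x ahead of the robot, y to its left, z up, the work surface at z = 0. Lengths are in m, angles in rad, forces in N, time in s.
With the tool pointing down it reaches from about 0.3 to 0.75 m from the base axis. Payload 8.5 kg.
Tool frame: the origin (TCP) lies midway between the tips of the shut fingers; the grasp point (between the pads) lies behind it (env.grip_point_offset is the z of the grasp point in the tool frame, in m); z points along the fingers, y is the line along which they close (so a half turn about z gives the same grasp; the last joint's range is limited). The gripper opens to 85 mm and grips with 20 to 120 N. Pads are 22 mm wide; open, the fingers measure 114 mm over their backs; the gripper's body (76 mm by 85 mm) begins 54 mm behind the grasp point. The pads swing forward as they close: fully open they stand 13 mm farther back than shut.
Start: joints at [1.038, 0.381, 1.297, -0, 1.464, -0.215], TCP at [0.172, 0.522, 0.231] pointing down, gripper open.
Joint ranges: [-3.11, 3.11], [-0.89, 2.33], [0.22, 2.48], [-1.42, 4.56], [0.17, 2.85], [-2.88, 2.88]. Speed limits (rad/s): [2.39, 2.39, 3.14, 3.14, 3.14, 3.14].

### API

Orientations are given as a rotation vector (axis times angle).
In Python, from plant import env, vision, workorder gives the robot as it stands. The module is installed in compiled form; this text tells all that it offers.
- The arm moves only by the shell command python3 -m handwheel 'ROWS' [FORCE]. ROWS is JSON, a list of rows, each a list of 3 entries, a list of its own where there are three numbers: the opening, from -1 (shut) to 1 (fully open), then the shift along the tool's x, y, z in m, then the turn, a rotation vector about the tool's x, y, z in rad. In form: [[gripper, [tx, ty, tz], [wx, wy, wz]], ...]. A call has 1 to 5 rows; each row shifts and turns the commanded pose from where the row before left it, along the tool's axes as they then stand; what a row does not reach is not made up. A row lasts 1/8 s, in which the tool goes at most 62.5 mm and 10.7 degrees, less where a joint would pass 70% of its speed; a pose out of reach is approached as far as the arm can. A call with a gripper value outside its range is refused whole. The fingers move at their own pace and stop on an object; FORCE is the grip in N (left out, the last holds). Time passes only in rows, so rows that do not move let the fingers close. It gives the time, the measured TCP pose, the force, the opening and the grip force at its end, in the units of the state.
- env.read_state(): the state, without advancing time (a new reading comes with each control period).
- vision.read_camera(name): name is "side" or "top"; returns a dict with "color" (400x640x3 uint8, red, green, blue), "fx", "fy", "cx", "cy" (pixels), "R" (3x3) and "t" (3): a world point X has camera coordinates R X + t. Camera axes: x right, y down, z forward; pixel columns grow to the right and rows downward; lengths in m; the calibration is good to about 2 mm. A picture is of the moment at which its call begins. There is no depth.
- workorder.close_job(): hands the job in; it is judged then, once.
Trained networks look in a picture, given as the dict that the camera call returned (one of the last four; its "shot" number tells which), for a name from the list of things; names that differ only in an ending like _2 or _b are one class to them, and where a whole thing is asked for, a point or a joint stands for the part that bears it (a point fixed in the world has none). Each returns a list of dicts, best first, with "p" (0 to 1); they miss things now and then, are a little off and sometimes report something else, mostly with a low value. They report only what shows in the picture. A call takes as long as a camera call. They do not tell look-alikes from the thing itself.
- vision.search_frame(picture, label): "centre" ([x, y, z] in m, in world coordinates, good to about 4 mm: the middle of the surface that is visible of it).
- vision.place_of(picture, label): "centre" ([x, y, z] in m, in world coordinates, good to about 4 mm: a listed point, or the origin of a listed thing).
The state is a dict: "t": time; "joint_positions": joint angles; "qvel": joint speeds; "tau": joint torques, N m; "ee_pos": TCP position; "ee_rot": TCP orientation; "wrist_force": force on the tool from outside, world axes, zero at the start; "torque": the same for the moment, N m; "finger_gap": finger opening in m; "finger_force": force on a finger pad.
Only numpy, scipy, OpenCV 4.12 (cv2) and the standard library are available. Lean on these libraries where they do the work, as an engineer would, in place of code of your own. Each camera call takes 0.05 s, during which the arm holds its last target. There are 200 camera calls.

## Working session

There is one attempt and no reset: what is moved stays moved. The work goes in short steps, Python scripts to look and compute and a shell command to move; the robot and the scene stay as the last step left them, time stands still between calls to the robot, and variables do not carry over. Pictures are saved under pics/ and viewed, at most 14 in all, crops included, and the job is handed in when it is done.

```bash
mkdir -p pics; cat > h.py <<'E'
import numpy as np, cv2
from plant import env, vision, workorder
def save(p,n): cv2.imwrite('pics/'+n+'.png',p['color'][:,:,::-1])
def proj(p,X):
    c=np.array(p['R'])@np.array(X)+np.array(p['t']); return np.round([p['fx']*c[0]/c[2]+p['cx'],p['fy']*c[1]/c[2]+p['cy']],0)
def ray(p,u,v,z):
    R=np.array(p['R']);o=-R.T@np.array(p['t']);d=R.T@np.array([(u-p['cx'])/p['fx'],(v-p['cy'])/p['fy'],1]);return o+d*(z-o[2])/d[2]
E
python3 - <<'E'
from h import *
s=env.read_state();print(s['t'],s['ee_pos'],s['ee_rot'],s['finger_gap'],env.grip_point_offset)
names="quarter_bridge violin_bridge viola_bridge cello_bridge quarter_box violin_box viola_box cello_box finger_plane tailpiece".split()
for c in('top','side'):
    p=vision.read_camera(c);save(p,c);print(c,-np.array(p['R']).T@np.array(p['t']))
    for n in names:
        for f in (vision.place_of,):
            print(n,[(np.round(d['centre'],3).tolist(),round(d['p'],2),proj(p,d['centre']).tolist()) for d in f(p,n)])
E
```

```text
0.0 [0.17172906 0.5222015  0.23070608] [-4.97077406e-01 -3.10147214e+00  2.12405370e-03] 0.08531212448712727 -0.0187
top [ 0.23216819 -0.01120014  1.20861804]
quarter_bridge [([0.425, 0.257, -0.002], 0.59, [238.0, 222.0]), ([0.43, -0.374, 0.0], 0.55, [448.0, 241.0])]
violin_bridge []
viola_bridge [([0.343, 0.045, -0.005], 0.73, [305.0, 256.0]), ([0.382, -0.188, 0.003], 0.66, [385.0, 251.0]), ([0.357, -0.085, -0.004], 0.58, [349.0, 256.0]), ([0.454, -0.106, 0.0], 0.47, [359.0, 224.0])]
cello_bridge [([0.436, 0.395, 0.003], 0.79, [192.0, 214.0])]
quarter_box [([0.617, 0.268, -0.003], 0.75, [243.0, 161.0])]
violin_box [([0.62, 0.091, -0.001], 0.91, [300.0, 166.0]), ([0.617, 0.27, -0.004], 0.22, [242.0, 161.0])]
viola_box [([0.636, -0.267, -0.001], 0.71, [415.0, 171.0])]
cello_box [([0.431, -0.376, -0.001], 0.63, [449.0, 240.0]), ([0.631, -0.077, 0.001], 0.56, [354.0, 167.0])]
finger_plane [([0.465, -0.256, 0.002], 0.45, [409.0, 225.0])]
tailpiece [([0.43, 0.26, -0.002], 0.69, [237.0, 221.0])]
side [ 0.28156912 -0.81927485  0.84851653]
quarter_bridge [([0.431, -0.374, 0.002], 0.61, [330.0, 341.0])]
violin_bridge [([0.441, 0.102, -0.001], 0.47, [284.0, 194.0])]
viola_bridge [([0.383, -0.194, 0.001], 0.79, [288.0, 280.0]), ([0.45, -0.104, 0.001], 0.73, [306.0, 246.0]), ([0.339, 0.044, -0.003], 0.62, [253.0, 216.0]), ([0.357, -0.085, -0.003], 0.61, [268.0, 249.0])]
cello_bridge [([0.433, 0.396, 0.0], 0.51, [262.0, 138.0])]
quarter_box [([0.449, -0.102, -0.002], 0.66, [305.0, 246.0]), ([0.62, 0.273, 0.001], 0.61, [327.0, 149.0])]
violin_box [([0.618, 0.084, -0.001], 0.93, [345.0, 187.0])]
viola_box [([0.636, -0.266, 0.003], 0.84, [400.0, 279.0])]
cello_box [([0.631, -0.081, 0.001], 0.73, [369.0, 225.0])]
finger_plane [([0.465, -0.253, 0.004], 0.54, [329.0, 291.0])]
tailpiece [([0.428, 0.254, 0.006], 0.74, [269.0, 162.0])]
```

```bash
python3 - <<'E'
import cv2
a=cv2.imread('pics/top.png')[130:290,160:480]
cv2.imwrite('pics/top_c.png',cv2.resize(a,None,fx=2.5,fy=2.5,interpolation=cv2.INTER_CUBIC))
a=cv2.imread('pics/side.png')[110:370,200:480]
cv2.imwrite('pics/side_c.png',cv2.resize(a,None,fx=2.3,fy=2.3,interpolation=cv2.INTER_CUBIC))
E
```

```text
(no output)
```

View pics/top_c.png

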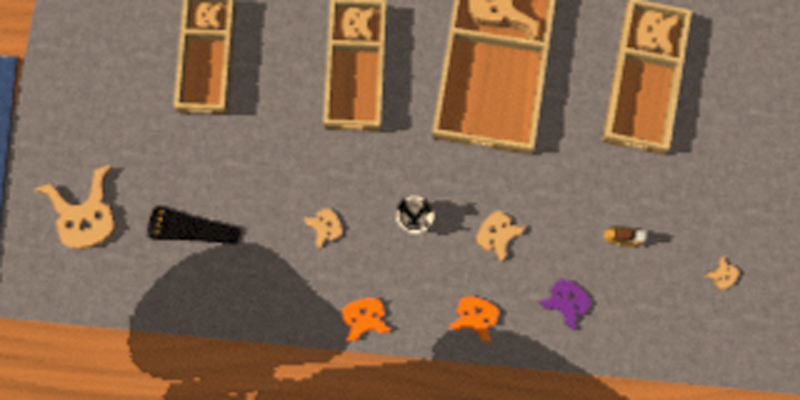

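View pics/side_c.png

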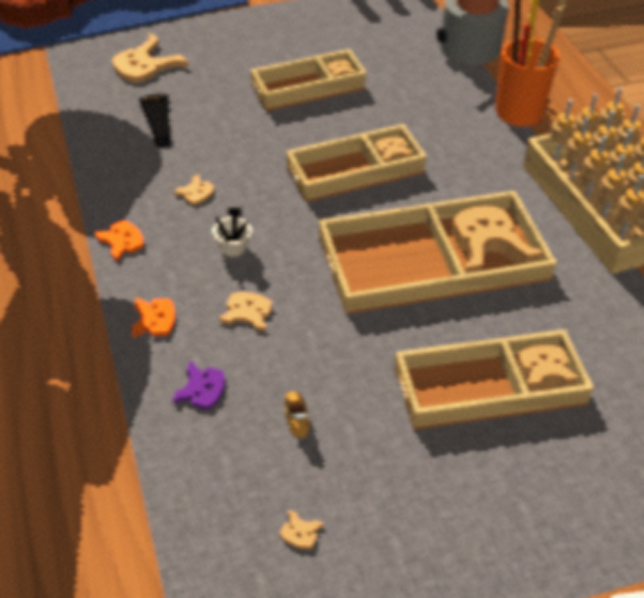

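Top crop: the natural-maple pieces are cello (83,210), violin (325,228), viola (500,235) and quarter (724,273). Candidates that could be mistaken for the viola: orange (367,318) and (475,315), and purple (567,302), all rejected by colour. A white/black object at (415,215), the plane at (627,236) and the tailpiece at (195,228) are obstacles. The boxes are at the top: quarter, violin, cello, viola from left to right. Next I rectify each one for yaw.

```bash
cat > rect.py <<'E'
from h import *
N=160  # px per patch
def patch(p,c,z,half):
    g=np.linspace(-half,half,N); # up=+x, left=+y
    X=c[0]-g[:,None]+0*g[None];Y=c[1]-g[None]+0*g[:,None]
    P=np.stack([X,Y,0*X+z],-1)@np.array(p['R']).T+np.array(p['t'])
    return cv2.remap(p['color'],(p['fx']*P[...,0]/P[...,2]+p['cx']).astype('f4'),(p['fy']*P[...,1]/P[...,2]+p['cy']).astype('f4'),cv2.INTER_CUBIC)
def maple(im):
    h=cv2.cvtColor(im,cv2.COLOR_RGB2HSV); return ((h[...,1]>70)&(h[...,2]>150)&(h[...,0]<25)).astype('u1')
def biggest(m):
    n,l,s,c=cv2.connectedComponentsWithStats(m); 
    return (l==1+np.argmax(s[1:,4])).astype('u1')
O=dict(quarter_bridge=((.43,-.374),.0065,.035,(34,29)),violin_bridge=((.441,.102),.007,.04,(42,36)),viola_bridge=((.452,-.105),.008,.05,(52,44)),cello_bridge=((.435,.395),.012,.08,(92,88)))
def fit(p,c,z,half):
    m=biggest(maple(patch(p,c,z,half))); v,u=np.nonzero(m); s=2*half/(N-1)
    xy=np.stack([c[0]+half-v*s,c[1]+half-u*s],1); cen=xy.mean(0)
    d=xy-cen; best=None
    for a in np.arange(0,np.pi,np.pi/180):   # symmetry axis dir (cos a, sin a)
        e=np.array([np.cos(a),np.sin(a)]);n=np.array([-e[1],e[0]])
        q=np.outer(d@e,e)-np.outer(d@n,n)+cen
        iv=np.round((c[0]+half-q[:,0])/s).astype(int).clip(0,N-1);iu=np.round((c[1]+half-q[:,1])/s).astype(int).clip(0,N-1)
        sc=m[iv,iu].mean()
        if best is None or sc>best[0]: best=(sc,a)
    a=best[1];e=np.array([np.cos(a),np.sin(a)]);n=np.array([-e[1],e[0]])
    l=d@e;w=d@n; 
    # feet end: larger lateral spread
    mid=(l.max()+l.min())/2; up=np.abs(w[l>mid]).max();lo=np.abs(w[l<mid]).max()
    if up>lo: e=-e;n=-n;l=-l;w=-w
    o=cen+e*(l.max()+l.min())/2+n*(w.max()+w.min())/2
    return o,np.degrees(np.arctan2(e[1],e[0])),np.ptp(w)*1e3,np.ptp(l)*1e3,best[0],cen,m
E
cat > look1.py <<'E'
from rect import *
P={c:vision.read_camera(c) for c in('top','side')}
print(np.round(P['top']['R'],2).tolist())
rows=[]
for n,(c,z,half,sz) in O.items():
    r=[]
    for k,p in P.items():
        o,a,w,l,sc,cen,m=fit(p,c,z,half)
        print(n,k,'org',np.round(o,4),'crown deg',round(a,1),'w,l',round(w),round(l),sz,'sym',round(sc,2),'cen',np.round(cen,4))
        im=patch(p,c,z,half).copy(); s=2*half/(N-1)
        f=lambda q:(int((c[1]+half-q[1])/s),int((c[0]+half-q[0])/s))
        e=np.array([np.cos(np.radians(a)),np.sin(np.radians(a))])
        cv2.line(im,f(o),f(o+e*sz[1]/2e3),(255,0,0),1);cv2.circle(im,f(o),3,(0,0,255),1);r.append(im)
    rows.append(np.vstack(r))
B=dict(quarter_box=(.62,.27),violin_box=(.62,.088),cello_box=(.631,-.079),viola_box=(.636,-.266))
for i,(n,c) in enumerate(B.items()):
    r=[]
    for k,p in P.items():
        im=patch(p,c,.029,.12).copy(); 
        q=vision.place_of(p,n); print(n,k,np.round(q[0]['centre'],4) if q else None)
        cv2.circle(im,(80,80),2,(0,0,255),-1);r.append(im)
    rows[i]=np.vstack([rows[i]]+r)
cv2.imwrite('pics/rect.png',np.hstack(rows)[:,:,::-1])
# heights: triangulate the centroid of the mask rectified at z=0 between the views
for n,(c,z,half,sz) in O.items():
    A=[];b=[]
    for p in P.values():
        cen=fit(p,c,z,half)[5];X=np.array([*cen,z]);o=-np.array(p['R']).T@np.array(p['t']);d=X-o;d/=np.linalg.norm(d)
        M=np.eye(3)-np.outer(d,d);A.append(M);b.append(M@o)
    print(n,'triangulated',np.round(np.linalg.solve(sum(A),sum(b)),4))
E
python3 look1.py
```

```text
[[0.1, -1.0, 0.01], [-0.97, -0.09, -0.23], [0.23, 0.02, -0.97]]
quarter_bridge top org [ 0.4335 -0.3739] crown deg -128.0 w,l 37 32 (34, 29) sym 0.96 cen [ 0.4328 -0.3739]
quarter_bridge side org [ 0.4315 -0.3731] crown deg -129.0 w,l 36 32 (34, 29) sym 0.98 cen [ 0.4311 -0.3732]
violin_bridge top org [0.4451 0.1038] crown deg -56.0 w,l 43 39 (42, 36) sym 0.97 cen [0.4456 0.1033]
violin_bridge side org [0.4441 0.105 ] crown deg -57.0 w,l 45 41 (42, 36) sym 0.96 cen [0.4438 0.1047]
viola_bridge top org [ 0.4561 -0.1033] crown deg 60.0 w,l 54 47 (52, 44) sym 0.96 cen [ 0.4562 -0.1029]
viola_bridge side org [ 0.4548 -0.1028] crown deg 60.0 w,l 55 49 (52, 44) sym 0.97 cen [ 0.4546 -0.1022]
cello_bridge top org [0.4354 0.3932] crown deg -156.0 w,l 94 91 (92, 88) sym 0.96 cen [0.4315 0.3921]
cello_bridge side org [0.4344 0.3953] crown deg -156.0 w,l 96 94 (92, 88) sym 0.96 cen [0.4315 0.3938]
quarter_box top [ 0.6186  0.2716 -0.0011]
quarter_box side [ 6.285e-01 -8.250e-02 -5.000e-04]
violin_box top [ 0.6199  0.0903 -0.0011]
violin_box side [ 6.195e-01  8.190e-02 -4.000e-04]
cello_box top [ 6.323e-01 -7.880e-02 -1.000e-04]
cello_box side None
viola_box top [ 0.6369 -0.2664 -0.    ]
viola_box side [ 6.330e-01 -2.636e-01  6.000e-04]
quarter_bridge triangulated [ 0.4318 -0.3736  0.0073]
violin_bridge triangulated [0.4445 0.1032 0.0085]
viola_bridge triangulated [ 0.4552 -0.1028  0.0088]
cello_bridge triangulated [0.4312 0.3916 0.0135]
```

View pics/rect.png

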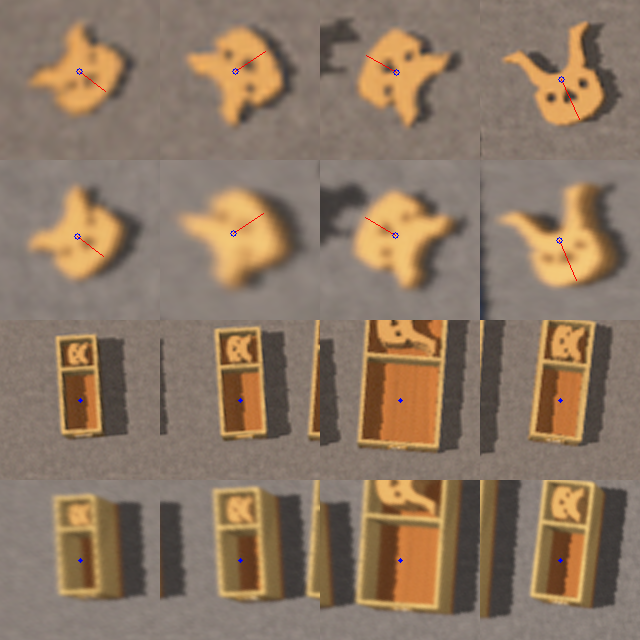

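```bash
cat > go.py <<'E'
import sys
from h import *
from scipy.spatial.transform import Rotation as R
T=dict(cello=(.4213,.3879,114),violin=(.447,.1008,33.5),viola=(.458,-.0984,-30),quarter=(.4303,-.3762,-38.5))
def go(x,y,z,phi):
    s=env.read_state();A=R.from_rotvec(s['ee_rot']);cur=np.degrees(np.arctan2(*A.as_matrix()[[1,0],1]))
    d=(phi-cur+90)%180-90;phi=cur+d;f=np.radians(phi);ty=np.array([np.cos(f),np.sin(f),0]);tz=np.array([0,0,-1.]);
    B=R.from_matrix(np.stack([np.cross(ty,tz),ty,tz],1))
    print('t',round(s['t'],2),'pos',np.round(s['ee_pos'],4),'phi',round(cur,1),'gap',round(s['finger_gap'],4),'F',np.round(s['wrist_force'],1),'q',np.round(s['joint_positions'],2))
    print('turn',np.round((A.inv()*B).as_rotvec(),3),'then shift',np.round(B.inv().apply(np.array([x,y,z])-s['ee_pos']),4))
    print('q6 end',round(np.arctan2(y,x)-f,2))
a=sys.argv[1:]
if a[0] in T: x,y,p=T[a[0]];go(x,y,float(a[1]),p)
else: go(*map(float,a))
E
python3 go.py cello .12
python3 - <<'E'
from rect import *
p=vision.read_camera('top');q=vision.read_camera('side')
print('white obj',ray(p,326,214,0),ray(q,300,222,0), 'top of it side',ray(q,300,200,0.0))
E
```

```text
t 1.6 pos [0.1718 0.5224 0.2313] phi 71.8 gap 0.0852 F [ 0.1 -0.2 -0.6] q [ 1.04  0.38  1.3   0.    1.46 -0.22]
turn [-0.    -0.    -0.737] then shift [-0.1732 -0.2244  0.1113]
q6 end -1.25
white obj [ 0.4754045  -0.00440108  0.        ] [ 4.57310434e-01 -1.71597689e-02  1.11022302e-16] top of it side [4.78675724e-01 6.64471780e-02 1.11022302e-16]
```

```bash
python3 -m handwheel '[[0.8,[0,0,0],[0,0,-0.147]],[0.8,[0,0,0],[0,0,-0.147]],[0.8,[0,0,0],[0,0,-0.147]],[0.8,[0,0,0],[0,0,-0.147]],[0.8,[0,0,0],[0,0,-0.149]]]' 40
python3 -m handwheel '[[0.8,[-0.035,-0.045,0.022],[0,0,0]],[0.8,[-0.035,-0.045,0.022],[0,0,0]],[0.8,[-0.035,-0.045,0.022],[0,0,0]],[0.8,[-0.035,-0.045,0.022],[0,0,0]],[0.8,[-0.033,-0.044,0.023],[0,0,0]]]'
python3 -m handwheel '[[0.8,[0,0,0],[0,0,0]]]'
python3 go.py cello 0.03
```

```text
t: 2.33
ee_pos: [0.1719, 0.5224, 0.2313]
ee_rot: [0.661, -3.071, 0.0]
wrist_force: [-0.6, -0.6, 0.3]
finger_gap: 0.0768
finger_force: 0.0
t: 2.95
ee_pos: [0.4228, 0.3872, 0.1198]
ee_rot: [-0.653, 3.072, 0.0]
wrist_force: [0.1, 0.7, -0.0]
finger_gap: 0.0768
finger_force: 0.0
t: 3.08
ee_pos: [0.4234, 0.3859, 0.1184]
ee_rot: [0.646, -3.072, 0.002]
wrist_force: [-0.5, -0.3, -0.1]
finger_gap: 0.0769
finger_force: 0.0
t 3.08 pos [0.4234 0.3859 0.1184] phi 113.8 gap 0.0769 F [-0.5 -0.3 -0.1] q [ 0.53  0.52  1.4  -0.    1.22 -1.45]
turn [-0.001 -0.003 -0.004] then shift [0.0011 0.0026 0.0884]
q6 end -1.25
```

```bash
python3 -m handwheel '[[0.8,[0.001,0.002,0.044],[0,0,0]],[0.8,[0,0,0.044],[0,0,0]],[0.8,[0,0,0],[0,0,0]]]'
python3 - <<'E'
from rect import *
ims=[]
for c,z in(('top',.012),('side',.012)):
    p=vision.read_camera(c);u,v=map(int,proj(p,[.42,.39,.012]));ims.append(cv2.resize(p['color'][v-50:v+50,max(0,u-60):u+60],(480,400),interpolation=cv2.INTER_CUBIC)[:, :390])
cv2.imwrite('pics/c1.png',np.hstack(ims)[:,:,::-1])
E
python3 go.py cello -.002
```

```text
t: 3.45
ee_pos: [0.4175, 0.3894, 0.0305]
ee_rot: [0.654, -3.067, 0.003]
wrist_force: [0.2, -0.8, 0.6]
finger_gap: 0.0769
finger_force: 0.0
t 3.55 pos [0.4195 0.3905 0.0338] phi 114.1 gap 0.0769 F [1.  0.3 1. ] q [ 0.54  0.63  1.5   0.    1.01 -1.45]
turn [0.    0.002 0.001] then shift [-0.0006 -0.0031  0.0358]
q6 end -1.25
```

View pics/c1.png

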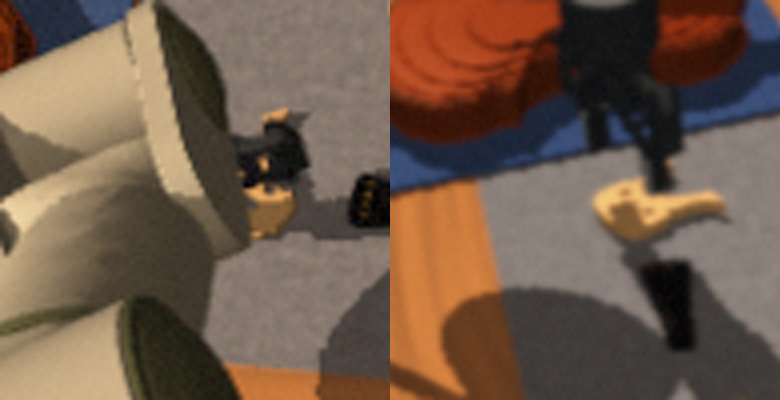

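The picture shows the fingers over the cello blank's body, with the tailpiece clear to the right (365,200). Next: lower and close.

```bash
python3 -m handwheel '[[0.8,[0,-0.002,0.018],[0,0,0]],[0.8,[0,0,0.015],[0,0,0]],[0.8,[0,0,0],[0,0,0]]]'
python3 go.py cello -.002
python3 -m handwheel '[[0.3,[0,0,0],[0,0,0]],[0,[0,0,0],[0,0,0]],[0,[0,0,0],[0,0,0]],[0,[0,0,0],[0,0,0]],[0,[0,0,0],[0,0,0]]]' 30
python3 go.py cello -.002
```

```text
t: 3.92
ee_pos: [0.42, 0.388, -0.0005]
ee_rot: [0.654, -3.073, 0.0]
wrist_force: [-1.2, 0.9, -0.4]
finger_gap: 0.0767
finger_force: 0.0
t 3.92 pos [ 0.42    0.388  -0.0005] phi 114.0 gap 0.0767 F [-1.2  0.9 -0.4] q [ 0.54  0.68  1.52  0.    0.94 -1.45]
turn [-0. -0.  0.] then shift [-0.0011 -0.0006  0.0015]
q6 end -1.25
t: 4.55
ee_pos: [0.4205, 0.3882, 0.0004]
ee_rot: [-0.653, 3.071, 0.001]
wrist_force: [-1.4, 0.1, 6.0]
finger_gap: 0.063
finger_force: 33.5
t 4.55 pos [4.205e-01 3.882e-01 4.000e-04] phi 114.0 gap 0.063 F [-1.4  0.1  6. ] q [ 0.54  0.68  1.52  0.    0.94 -1.45]
turn [0.    0.002 0.   ] then shift [-0.0006 -0.0006  0.0024]
q6 end -1.25
```

```bash
python3 -m handwheel '[[0,[0,0,-0.01],[0,0,0]],[0,[0,0,-0.04],[0,0,0]],[0,[0,0,-0.04],[0,0,0]],[0,[0,0,-0.04],[0,0,0]],[0,[0,0,-0.02],[0,0,0.146]]]'
python3 -m handwheel '[[0,[0,0,0],[0,0,0.146]],[0,[0,0,0],[0,0,0.146]],[0,[0,0,0],[0,0,0.146]],[0,[0,0,0],[0,0,0.146]],[0,[0,0,0],[0,0,0.146]]]'
python3 -m handwheel '[[0,[0,0,0],[0,0,0.146]],[0,[0,0,0],[0,0,0.146]],[0,[0,0,0],[0,0,0.146]],[0,[0,0,0],[0,0,0.146]],[0,[0,0,0],[0,0,0.146]]]'
python3 -m handwheel '[[0,[0,0,0],[0,0,0.146]],[0,[0,0,0],[0,0,0.146]],[0,[0,0,0],[0,0,0.146]],[0,[0,0,0],[0,0,0]]]'
python3 go.py .631 -.064 .1 -3
```

```text
t: 5.18
ee_pos: [0.4206, 0.3881, 0.1523]
ee_rot: [-0.422, 3.11, 0.002]
wrist_force: [0.4, 0.1, -0.8]
finger_gap: 0.0629
finger_force: 33.3
t: 5.8
ee_pos: [0.4201, 0.3878, 0.15]
ee_rot: [0.719, 3.058, 0.0]
wrist_force: [-0.3, -0.1, -0.4]
finger_gap: 0.0628
finger_force: 33.3
t: 6.42
ee_pos: [0.4201, 0.3878, 0.15]
ee_rot: [1.763, 2.6, 0.001]
wrist_force: [-0.5, -0.4, -1.4]
finger_gap: 0.063
finger_force: 33.3
t: 6.92
ee_pos: [0.4201, 0.3878, 0.1499]
ee_rot: [2.279, 2.162, 0.001]
wrist_force: [-0.9, -0.3, -0.0]
finger_gap: 0.0627
finger_force: 33.3
t 6.92 pos [0.4201 0.3878 0.1499] phi -3.0 gap 0.0627 F [-0.9 -0.3 -0. ] q [ 0.54  0.49  1.37 -0.    1.29  0.59]
turn [ 0. -0. -0.] then shift [-0.4401  0.2342  0.0499]
q6 end -0.05
```

```bash
python3 -m handwheel '[[0,[-0.044,0.0234,0],[0,0,0]],[0,[-0.044,0.0234,0],[0,0,0]],[0,[-0.044,0.0234,0],[0,0,0]],[0,[-0.044,0.0234,0],[0,0,0]],[0,[-0.044,0.0234,0],[0,0,0]]]'
python3 -m handwheel '[[0,[-0.044,0.0234,0],[0,0,0]],[0,[-0.044,0.0234,0],[0,0,0]],[0,[-0.044,0.0234,0],[0,0,0]],[0,[-0.044,0.0234,0],[0,0,0]],[0,[-0.044,0.0234,0],[0,0,0]]]'
python3 -m handwheel '[[0,[0,0,0],[0,0,0]],[0,[0,0,0],[0,0,0]]]'
python3 go.py .631 -.064 .05 -3
python3 - <<'E'
from rect import *
ims=[]
for c in('top','side'):
    p=vision.read_camera(c);u,v=map(int,proj(p,[.62,-.07,.1]));ims.append(cv2.resize(p['color'][v-50:v+50,u-50:u+50],(400,400),interpolation=cv2.INTER_CUBIC))
cv2.imwrite('pics/c2.png',np.hstack(ims)[:,:,::-1])
E
```

```text
t: 7.55
ee_pos: [0.5256, 0.1603, 0.1498]
ee_rot: [2.277, 2.165, 0.001]
wrist_force: [1.2, 0.3, -0.8]
finger_gap: 0.0629
finger_force: 33.3
t: 8.18
ee_pos: [0.6305, -0.0657, 0.1497]
ee_rot: [2.277, 2.165, 0.0]
wrist_force: [1.3, -0.4, 0.2]
finger_gap: 0.0628
finger_force: 33.3
t: 8.43
ee_pos: [0.6297, -0.0637, 0.1493]
ee_rot: [-2.278, -2.162, 0.0]
wrist_force: [-0.5, 0.4, -0.1]
finger_gap: 0.0626
finger_force: 33.3
t 8.43 pos [ 0.6297 -0.0637  0.1493] phi -3.0 gap 0.0626 F [-0.5  0.4 -0.1] q [-0.29  0.59  1.18  0.    1.37 -0.24]
turn [-0.001 -0.     0.   ] then shift [-0.0003  0.0013  0.0993]
q6 end -0.05
```

View pics/c2.png

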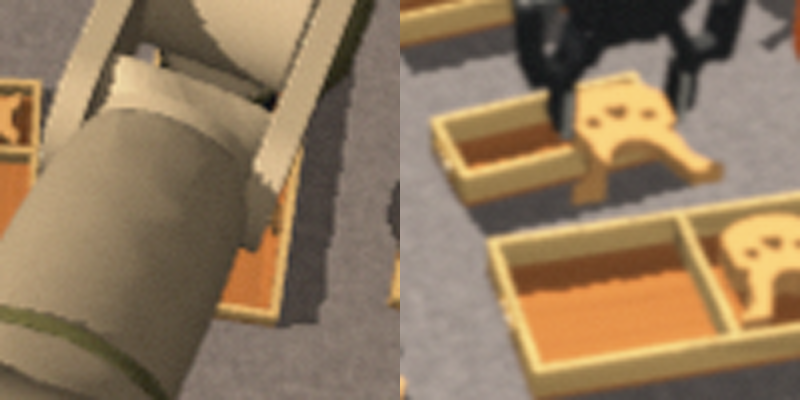

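```bash
python3 - <<'E'
from rect import *
p=vision.read_camera('side')
u,v=map(int,proj(p,[.62,-.07,.1]));im=p['color'][v-50:v+50,u-50:u+50]
# flat model: origin = TCP -15mm along crown(+87deg)
a=np.radians(87);e=np.array([np.cos(a),np.sin(a),0]);n=np.array([e[1],-e[0],0])
for th in(0,15,30,45):
  E=e*np.cos(np.radians(th))+np.array([0,0,np.sin(np.radians(th))]);g=np.array([.6297,-.0637,.158])
  f=lambda x,y:((proj(p,g+n*x+E*(y-.015))-[u-50,v-50])*4).astype(int).tolist()
  print(th,'crown',f(0,.044),'feet',f(-.046,-.044),f(.046,-.044))
E
```

```text
0 crown [204, 88] feet [172, 196] [324, 172]
15 crown [204, 80] feet [172, 212] [320, 188]
30 crown [208, 76] feet [164, 224] [312, 200]
45 crown [208, 72] feet [160, 228] [304, 204]
```

```bash
python3 -m handwheel '[[0,[0,0.001,0.04],[0,0,0]],[0,[0,0,0.04],[0,0,0]],[0,[0,0,0.035],[0,0,0]],[0,[0,0,0],[0,0,0]]]'
python3 -m handwheel '[[0,[0,0,0.01],[0,0,0]],[0,[0,0,0.01],[0,0,0]],[0,[0,0,0.006],[0,0,0]],[0,[0,0,0],[0,0,0]],[0,[0,0,0],[0,0,0]]]'
python3 go.py .631 -.064 .005 -3
```

```text
t: 9.07
ee_pos: [0.6296, -0.063, 0.0324]
ee_rot: [-2.276, -2.159, 0.004]
wrist_force: [0.3, -0.6, 0.2]
finger_gap: 0.0632
finger_force: 33.3
t: 9.7
ee_pos: [0.6312, -0.0643, 0.0086]
ee_rot: [2.28, 2.16, 0.0]
wrist_force: [-0.3, -0.0, 0.7]
finger_gap: 0.0629
finger_force: 33.3
t 9.7 pos [ 0.6312 -0.0643  0.0086] phi -3.1 gap 0.0629 F [-0.3 -0.   0.7] q [-0.29  0.75  1.32 -0.    1.07 -0.23]
turn [ 0.001  0.    -0.002] then shift [ 0.0003 -0.0003  0.0036]
q6 end -0.05
```

```bash
python3 -m handwheel '[[0,[0,0,0.002],[0,0,0]],[0,[0,0,0],[0,0,0]]]'
python3 -m handwheel '[[0,[0,0,0.0015],[0,0,0]],[0,[0,0,0],[0,0,0]]]'
python3 go.py .631 -.064 .005 -3
```

```text
t: 9.95
ee_pos: [0.631, -0.0642, 0.0063]
ee_rot: [-2.281, -2.161, 0.0]
wrist_force: [-0.8, -0.7, -0.9]
finger_gap: 0.0625
finger_force: 33.3
t: 10.2
ee_pos: [0.6312, -0.0642, 0.0055]
ee_rot: [2.28, 2.16, 0.0]
wrist_force: [-1.3, -0.5, 5.1]
finger_gap: 0.0629
finger_force: 33.8
t 10.2 pos [ 0.6312 -0.0642  0.0055] phi -3.1 gap 0.0629 F [-1.3 -0.5  5.1] q [-0.29  0.75  1.33 -0.    1.06 -0.23]
turn [ 0.001  0.    -0.002] then shift [ 0.0002 -0.0002  0.0005]
q6 end -0.05
```

```bash
python3 -m handwheel '[[0.6,[0,0,0],[0,0,0]],[0.7,[0,0,0],[0,0,0]],[0.7,[0,0,0],[0,0,0]],[0.7,[0,0,-0.02],[0,0,0]],[0.7,[0,0,-0.04],[0,0,0]]]'
python3 -m handwheel '[[0.4,[0,0,-0.045],[0,0,0]],[0.4,[0,0,-0.04],[0,0,0]],[0.4,[0,0,0],[0,0,0]]]'
python3 go.py viola .14
```

```text
t: 10.82
ee_pos: [0.6302, -0.064, 0.064]
ee_rot: [-2.278, -2.158, 0.003]
wrist_force: [0.7, -1.2, -0.1]
finger_gap: 0.0727
finger_force: 0.0
t: 11.2
ee_pos: [0.6323, -0.0645, 0.1532]
ee_rot: [2.276, 2.157, 0.005]
wrist_force: [-0.6, 0.0, -0.7]
finger_gap: 0.06
finger_force: 0.0
t 11.2 pos [ 0.6323 -0.0645  0.1532] phi -3.1 gap 0.06 F [-0.6  0.  -0.7] q [-0.29  0.59  1.17  0.    1.38 -0.23]
turn [ 0.007 -0.     0.47 ] then shift [-0.1165 -0.134   0.0132]
q6 end 0.31
```

```bash
python3 -m handwheel '[[0.4,[0,0,0],[0,0,0.1175]],[0.4,[0,0,0],[0,0,0.1175]],[0.4,[0,0,0],[0,0,0.1175]],[0.4,[0,0,0],[0,0,0.1175]]]'
python3 -m handwheel '[[0.4,[-0.029,-0.0335,0.003],[0,0,0]],[0.4,[-0.029,-0.0335,0.003],[0,0,0]],[0.4,[-0.029,-0.0335,0.003],[0,0,0]],[0.4,[-0.0295,-0.0335,0.003],[0,0,0]],[0.4,[0,0,0],[0,0,0]]]'
python3 -m handwheel '[[0.4,[0,0,0.04],[0,0,0]],[0.4,[0,0,0.04],[0,0,0]],[0.4,[0,0,0.03],[0,0,0]],[0.4,[0,0,0],[0,0,0]],[0.4,[0,0,0],[0,0,0]]]'
python3 go.py viola -0.002
python3 - <<'E'
from rect import *
ims=[]
for c in('top','side'):
    p=vision.read_camera(c);u,v=map(int,proj(p,[.458,-.0984,.01]));ims.append(cv2.resize(p['color'][v-50:v+50,u-50:u+50],(400,400),interpolation=cv2.INTER_CUBIC))
cv2.imwrite('pics/c3.png',np.hstack(ims)[:,:,::-1])
E
```

```text
t: 11.7
ee_pos: [0.6306, -0.0641, 0.1485]
ee_rot: [-2.723, -1.564, 0.002]
wrist_force: [-1.0, 0.1, 0.3]
finger_gap: 0.0597
finger_force: 0.0
t: 12.32
ee_pos: [0.4541, -0.0978, 0.137]
ee_rot: [-2.72, -1.567, 0.003]
wrist_force: [0.5, 0.5, 0.9]
finger_gap: 0.0597
finger_force: 0.0
t: 12.95
ee_pos: [0.4575, -0.0982, 0.0285]
ee_rot: [2.72, 1.57, 0.001]
wrist_force: [0.8, -0.8, 0.1]
finger_gap: 0.06
finger_force: 0.0
t 12.95 pos [ 0.4575 -0.0982  0.0285] phi -30.0 gap 0.06 F [ 0.8 -0.8  0.1] q [-0.47  0.51  1.8   0.    0.83  0.06]
turn [ 0.001 -0.    -0.   ] then shift [0.0001 0.0005 0.0305]
q6 end 0.31
```

View pics/c3.png

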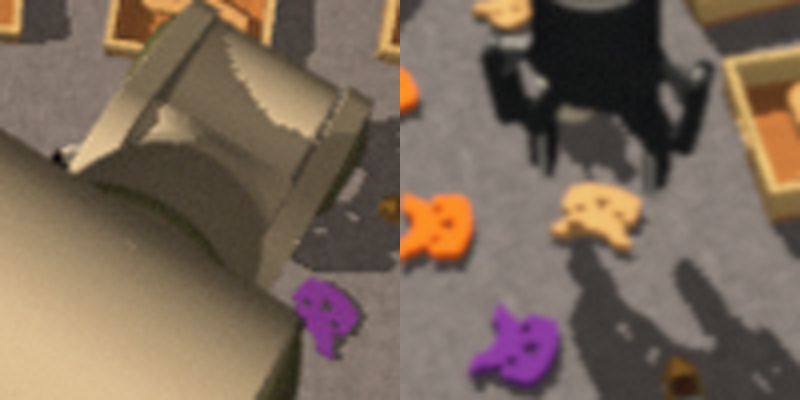

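The picture shows the fingers on both sides of the natural-coloured viola blank (600,215), with orange and purple clear.

```bash
python3 -m handwheel '[[0.4,[0,0,0.015],[0,0,0]],[0.4,[0,0,0.012],[0,0,0]],[0.4,[0,0,0],[0,0,0]]]'
python3 -m handwheel '[[0,[0,0,0],[0,0,0]],[-0.3,[0,0,0],[0,0,0]],[-0.3,[0,0,0],[0,0,0]],[-0.3,[0,0,0],[0,0,0]],[-0.3,[0,0,0],[0,0,0]]]' 30
python3 go.py viola 0
```

```text
t: 13.42
ee_pos: [0.4566, -0.0979, 0.0006]
ee_rot: [-2.72, -1.57, 0.001]
wrist_force: [0.2, -0.5, 0.6]
finger_gap: 0.0597
finger_force: 0.0
t: 14.05
ee_pos: [0.457, -0.0981, 0.0014]
ee_rot: [2.72, 1.57, 0.001]
wrist_force: [-2.0, 0.6, 6.1]
finger_gap: 0.0457
finger_force: 31.0
t 14.05 pos [ 0.457  -0.0981  0.0014] phi -30.0 gap 0.0457 F [-2.   0.6  6.1] q [-0.47  0.56  1.82  0.    0.76  0.06]
turn [ 0.001 -0.    -0.   ] then shift [0.0003 0.001  0.0014]
q6 end 0.31
```

```bash
python3 -m handwheel '[[-0.3,[0,0,-0.01],[0,0,0]],[-0.3,[0,0,-0.045],[0,0,0]],[-0.3,[0,0,-0.045],[0,0,0]],[-0.3,[0,0,-0.045],[0,0,-0.1]],[-0.3,[0,0,0],[0,0,-0.1]]]'
python3 -m handwheel '[[-0.3,[0,0,0],[0,0,-0.1]],[-0.3,[0,0,0],[0,0,-0.1]],[-0.3,[0,0,0],[0,0,0]],[-0.3,[0,0,0],[0,0,0]]]'
python3 go.py .6346 -.2597 .145 -7
```

```text
t: 14.68
ee_pos: [0.458, -0.0985, 0.1495]
ee_rot: [2.542, 1.835, 0.005]
wrist_force: [-0.2, 0.4, -1.2]
finger_gap: 0.0452
finger_force: 31.0
t: 15.18
ee_pos: [0.4567, -0.098, 0.1461]
ee_rot: [2.357, 2.077, 0.0]
wrist_force: [0.5, -0.3, -0.6]
finger_gap: 0.0457
finger_force: 31.0
t 15.18 pos [ 0.4567 -0.098   0.1461] phi -7.2 gap 0.0457 F [ 0.5 -0.3 -0.6] q [-0.47  0.33  1.66 -0.    1.16 -0.34]
turn [ 0.     0.    -0.004] then shift [-0.1388  0.1963  0.0011]
q6 end -0.27
```

```bash
python3 -m handwheel '[[-0.3,[-0.028,0.0392,0],[0,0,0]],[-0.3,[-0.028,0.0392,0],[0,0,0]],[-0.3,[-0.028,0.0392,0],[0,0,0]],[-0.3,[-0.028,0.0392,0],[0,0,0]],[-0.3,[-0.027,0.0392,0],[0,0,0]]]'
python3 -m handwheel '[[-0.3,[0,0,0],[0,0,0]],[-0.3,[0,0,0],[0,0,0]]]'
python3 go.py .6346 -.2597 .006 -7
python3 - <<'E'
from rect import *
ims=[]
for c in('top','side'):
    p=vision.read_camera(c);u,v=map(int,proj(p,[.63,-.26,.08]));ims.append(cv2.resize(p['color'][v-50:v+50,u-50:u+50],(400,400),interpolation=cv2.INTER_CUBIC))
cv2.imwrite('pics/c4.png',np.hstack(ims)[:,:,::-1])
E
```

```text
t: 15.8
ee_pos: [0.635, -0.2613, 0.1458]
ee_rot: [-2.356, -2.077, 0.0]
wrist_force: [-0.1, 0.2, 0.3]
finger_gap: 0.0458
finger_force: 31.0
t: 16.05
ee_pos: [0.6336, -0.2597, 0.1455]
ee_rot: [-2.355, -2.078, 0.0]
wrist_force: [-0.8, 0.5, 0.2]
finger_gap: 0.0452
finger_force: 31.0
t 16.05 pos [ 0.6336 -0.2597  0.1455] phi -7.1 gap 0.0452 F [-0.8  0.5  0.2] q [-0.56  0.68  1.01  0.    1.45 -0.44]
turn [-0.001 -0.001 -0.002] then shift [1.000e-04 1.000e-03 1.395e-01]
q6 end -0.27
```

View pics/c4.png

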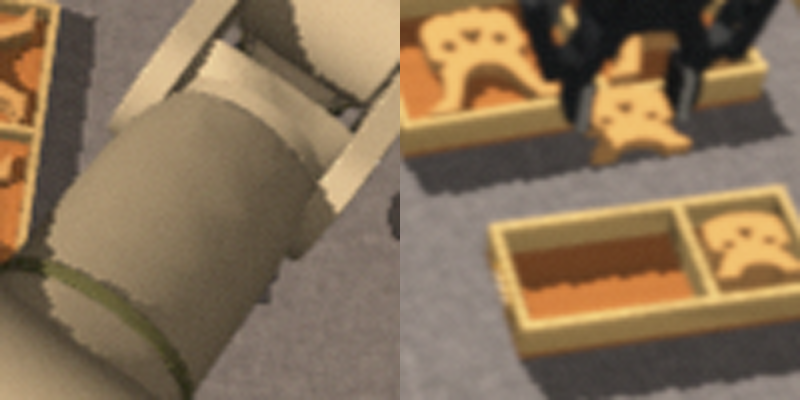

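The cello blank lies in its box (480,60), and the viola hangs level in the grip over its bay. Lowering it now.

```bash
python3 -m handwheel '[[-0.3,[0,0.001,0.04],[0,0,0]],[-0.3,[0,0,0.04],[0,0,0]],[-0.3,[0,0,0.03],[0,0,0]],[-0.3,[0,0,0.015],[0,0,0]],[-0.3,[0,0,0.01],[0,0,0]]]'
python3 -m handwheel '[[-0.3,[0,0,0.002],[0,0,0]],[-0.3,[0,0,0],[0,0,0]],[-0.3,[0,0,0],[0,0,0]]]'
python3 -m handwheel '[[-0.3,[0,0,0.0015],[0,0,0]],[-0.3,[0,0,0],[0,0,0]]]'
python3 go.py .6346 -.2597 .006 -7
```

```text
t: 16.77
ee_pos: [0.6352, -0.2601, 0.0111]
ee_rot: [2.354, 2.079, 0.0]
wrist_force: [0.3, -0.2, 0.0]
finger_gap: 0.0457
finger_force: 31.0
t: 17.15
ee_pos: [0.6353, -0.2605, 0.0097]
ee_rot: [2.354, 2.079, 0.001]
wrist_force: [0.1, 0.4, -0.5]
finger_gap: 0.0456
finger_force: 31.0
t: 17.4
ee_pos: [0.635, -0.2603, 0.0073]
ee_rot: [-2.355, -2.079, 0.0]
wrist_force: [-0.3, -0.2, -0.2]
finger_gap: 0.0459
finger_force: 31.0
t 17.4 pos [ 0.635  -0.2603  0.0073] phi -7.1 gap 0.0459 F [-0.3 -0.2 -0.2] q [-0.56  0.82  1.15 -0.    1.17 -0.44]
turn [-0.    -0.    -0.002] then shift [ 0.0006 -0.0005  0.0013]
q6 end -0.27
```

```bash
python3 -m handwheel '[[-0.3,[0,0,0.0015],[0,0,0]],[-0.3,[0,0,0],[0,0,0]]]'
python3 -m handwheel '[[0.2,[0,0,0],[0,0,0]],[0.3,[0,0,0],[0,0,0]],[0.3,[0,0,0],[0,0,0]],[0.3,[0,0,-0.02],[0,0,0]],[0.3,[0,0,-0.04],[0,0,0]]]'
python3 -m handwheel '[[0,[0,0,-0.045],[0,0,0]],[0,[0,0,-0.035],[0,0,0]],[0,[0,0,0],[0,0,0]]]'
python3 go.py quarter .14
```

```text
t: 17.65
ee_pos: [0.6351, -0.2604, 0.0065]
ee_rot: [2.354, 2.079, 0.0]
wrist_force: [-1.0, 0.3, 5.3]
finger_gap: 0.0457
finger_force: 31.5
t: 18.27
ee_pos: [0.6342, -0.2599, 0.0648]
ee_rot: [-2.352, -2.077, 0.002]
wrist_force: [-0.4, -0.5, -0.6]
finger_gap: 0.0554
finger_force: 0.0
t: 18.65
ee_pos: [0.636, -0.2609, 0.1491]
ee_rot: [2.35, 2.076, 0.003]
wrist_force: [-0.9, -0.6, -0.1]
finger_gap: 0.0422
finger_force: 0.0
t 18.65 pos [ 0.636  -0.2609  0.1491] phi -7.1 gap 0.0422 F [-0.9 -0.6 -0.1] q [-0.56  0.68  1.   -0.    1.46 -0.44]
turn [0.006 0.001 0.548] then shift [-0.2183 -0.0892  0.0091]
q6 end -0.05
```

```bash
python3 -m handwheel '[[0,[0,0,0],[0,0,0.137]],[0,[0,0,0],[0,0,0.137]],[0,[0,0,0],[0,0,0.137]],[0,[0,0,0],[0,0,0.137]]]'
python3 -m handwheel '[[0,[-0.0437,-0.0178,0.001],[0,0,0]],[0,[-0.0437,-0.0178,0.001],[0,0,0]],[0,[-0.0437,-0.0178,0.001],[0,0,0]],[0,[-0.0437,-0.0178,0.001],[0,0,0]],[0,[-0.0437,-0.0178,0.001],[0,0,0]]]'
python3 -m handwheel '[[0,[0,0,0.04],[0,0,0]],[0,[0,0,0.04],[0,0,0]],[0,[0,0,0.03],[0,0,0]],[0,[0,0,0],[0,0,0]],[0,[0,0,0],[0,0,0]]]'
python3 go.py quarter 0.001
python3 - <<'E'
from rect import *
ims=[]
for c,q in(('top',[.63,-.26,.02]),('side',[.4303,-.3762,.02]),('side',[.63,-.26,.02])):
    p=vision.read_camera(c);u,v=map(int,proj(p,q));v=min(v,350);ims.append(cv2.resize(p['color'][v-40:v+40,u-40:u+40],(266,266),interpolation=cv2.INTER_CUBIC))
cv2.imwrite('pics/c5.png',np.hstack(ims)[:,:,::-1])
E
```

```text
t: 19.15
ee_pos: [0.6346, -0.2601, 0.1443]
ee_rot: [-2.831, -1.357, 0.002]
wrist_force: [-0.2, -0.4, 0.4]
finger_gap: 0.0428
finger_force: 0.0
t: 19.77
ee_pos: [0.4277, -0.3761, 0.1397]
ee_rot: [-2.828, -1.364, 0.001]
wrist_force: [0.7, -0.6, 0.3]
finger_gap: 0.0426
finger_force: 0.0
t: 20.4
ee_pos: [0.4296, -0.3762, 0.0315]
ee_rot: [2.829, 1.365, 0.0]
wrist_force: [0.2, -0.4, 0.4]
finger_gap: 0.0427
finger_force: 0.0
t 20.4 pos [ 0.4296 -0.3762  0.0315] phi -38.5 gap 0.0427 F [ 0.2 -0.4  0.4] q [-0.93  0.63  1.5   0.    1.01 -0.25]
turn [0.001 0.    0.   ] then shift [0.0004 0.0005 0.0305]
q6 end -0.05
```

View pics/c5.png

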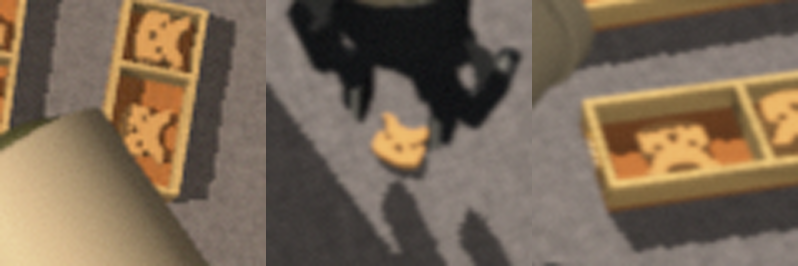

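The viola lies flat in its bay (150,130), and the quarter blank (400,140) sits between the fingers.

```bash
python3 -m handwheel '[[0,[0,0,0.016],[0,0,0]],[0,[0,0,0.0135],[0,0,0]],[0,[0,0,0],[0,0,0]],[0,[0,0,0],[0,0,0]]]'
python3 -m handwheel '[[-0.3,[0,0,0],[0,0,0]],[-0.6,[0,0,0],[0,0,0]],[-0.6,[0,0,0],[0,0,0]],[-0.6,[0,0,0],[0,0,0]],[-0.6,[0,0,0],[0,0,0]]]' 30
python3 go.py quarter 0.001
```

```text
t: 21.05
ee_pos: [0.4294, -0.376, 0.0012]
ee_rot: [-2.83, -1.365, 0.0]
wrist_force: [0.1, 0.0, -0.0]
finger_gap: 0.0428
finger_force: 0.0
t: 21.68
ee_pos: [0.4295, -0.3761, 0.0018]
ee_rot: [2.829, 1.364, 0.0]
wrist_force: [-0.7, 0.9, 6.4]
finger_gap: 0.0291
finger_force: 29.9
t 21.68 pos [ 0.4295 -0.3761  0.0018] phi -38.5 gap 0.0291 F [-0.7  0.9  6.4] q [-0.93  0.68  1.53 -0.    0.94 -0.25]
turn [ 0.001  0.    -0.   ] then shift [0.0004 0.0007 0.0008]
q6 end -0.05
```

```bash
python3 -m handwheel '[[-0.6,[0,0,-0.01],[0,0,0]],[-0.6,[0,0,-0.045],[0,0,0]],[-0.6,[0,0,-0.045],[0,0,0]],[-0.6,[0,0,-0.045],[0,0,0]],[-0.6,[0,0,0],[0,0,0]]]'
python3 -m handwheel '[[-0.6,[0,0,0],[0,0,-0.144]],[-0.6,[0,0,0],[0,0,-0.144]],[-0.6,[0,0,0],[0,0,-0.144]],[-0.6,[0,0,0],[0,0,-0.144]],[-0.6,[0,0,0],[0,0,-0.144]]]'
python3 go.py .618 .2665 .15 2.8
```

```text
t: 22.3
ee_pos: [0.4302, -0.3769, 0.15]
ee_rot: [2.823, 1.362, 0.002]
wrist_force: [0.5, -0.4, -0.9]
finger_gap: 0.0295
finger_force: 29.8
t: 22.92
ee_pos: [0.429, -0.3754, 0.1453]
ee_rot: [-2.161, -2.278, -0.001]
wrist_force: [0.0, 0.3, -0.6]
finger_gap: 0.0295
finger_force: 29.8
t 22.93 pos [ 0.429  -0.3754  0.1453] phi 3.0 gap 0.0295 F [ 0.   0.3 -0.6] q [-0.93  0.49  1.38  0.    1.28 -0.98]
turn [-0.001 -0.002  0.004] then shift [ 0.6319  0.2201 -0.0047]
q6 end 0.36
```

15 rows of (0.0421, 0.0147).

```bash
python3 -m handwheel '[[-0.6,[0.042,0.0147,0],[0,0,0]],[-0.6,[0.042,0.0147,0],[0,0,0]],[-0.6,[0.042,0.0147,0],[0,0,0]],[-0.6,[0.042,0.0147,0],[0,0,0]],[-0.6,[0.042,0.0147,0],[0,0,0]]]'
python3 -m handwheel '[[-0.6,[0.042,0.0147,0],[0,0,0]],[-0.6,[0.042,0.0147,0],[0,0,0]],[-0.6,[0.042,0.0147,0],[0,0,0]],[-0.6,[0.042,0.0147,0],[0,0,0]],[-0.6,[0.042,0.0147,0],[0,0,0]]]'
python3 -m handwheel '[[-0.6,[0.042,0.0147,0],[0,0,0]],[-0.6,[0.042,0.0147,0],[0,0,0]],[-0.6,[0.042,0.0147,0],[0,0,0]],[-0.6,[0.042,0.0147,0],[0,0,0]],[-0.6,[0.042,0.0147,0],[0,0,0]]]'
python3 -m handwheel '[[-0.6,[0.001,0,0],[0,0,0]],[-0.6,[0,0,0],[0,0,0]]]'
python3 go.py .618 .2665 .01 2.8
python3 - <<'E'
from rect import *
ims=[]
for c,q in(('top',[.63,.26,.05]),('side',[.618,.26,.06])):
    p=vision.read_camera(c);u,v=map(int,proj(p,q));ims.append(cv2.resize(p['color'][v-45:v+45,u-45:u+45],(400,400),interpolation=cv2.INTER_CUBIC))
cv2.imwrite('pics/c6.png',np.hstack(ims)[:,:,::-1])
E
```

```text
t: 23.55
ee_pos: [0.4925, -0.161, 0.1455]
ee_rot: [-2.166, -2.273, 0.001]
wrist_force: [-0.9, 0.4, 0.3]
finger_gap: 0.0294
finger_force: 29.8
t: 24.18
ee_pos: [0.5558, 0.0522, 0.1455]
ee_rot: [-2.167, -2.273, 0.002]
wrist_force: [0.5, -0.9, -1.7]
finger_gap: 0.0292
finger_force: 29.8
t: 24.8
ee_pos: [0.6192, 0.2653, 0.1452]
ee_rot: [-2.167, -2.273, 0.003]
wrist_force: [-0.1, -0.5, 0.4]
finger_gap: 0.0289
finger_force: 29.8
t: 25.05
ee_pos: [0.6188, 0.2645, 0.1454]
ee_rot: [-2.167, -2.274, 0.003]
wrist_force: [-0.2, -0.2, 0.3]
finger_gap: 0.029
finger_force: 29.8
t 25.05 pos [0.6188 0.2645 0.1454] phi 2.8 gap 0.029 F [-0.2 -0.2  0.3] q [ 0.23  0.66  1.05 -0.    1.43  0.18]
turn [-0.002  0.001 -0.001] then shift [ 0.002  -0.0007  0.1354]
q6 end 0.36
```

View pics/c6.png

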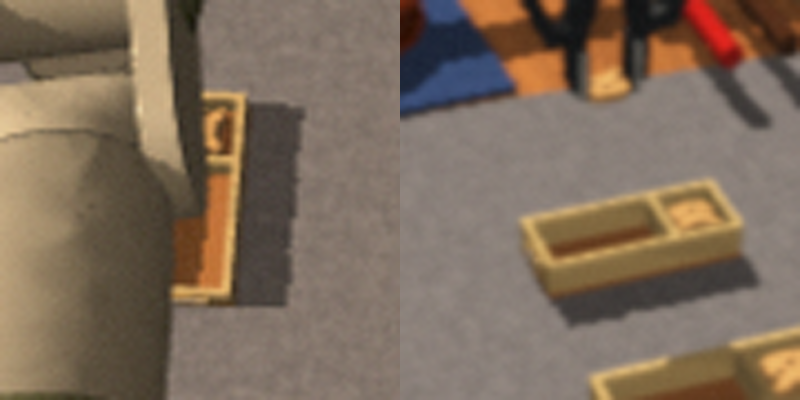

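The quarter blank is held level (608,85), above its bay.

```bash
python3 -m handwheel '[[-0.6,[0.002,-0.001,0.04],[0,0,0]],[-0.6,[0,0,0.04],[0,0,0]],[-0.6,[0,0,0.03],[0,0,0]],[-0.6,[0,0,0.015],[0,0,0]],[-0.6,[0,0,0.01],[0,0,0]]]'
python3 -m handwheel '[[-0.6,[0,0,0.002],[0,0,0]],[-0.6,[0,0,0],[0,0,0]]]'
python3 -m handwheel '[[-0.6,[0,0,0.001],[0,0,0]],[-0.6,[0,0,0],[0,0,0]]]'
python3 go.py .618 .2665 .0065 2.8
```

```text
t: 25.78
ee_pos: [0.6186, 0.2664, 0.0114]
ee_rot: [2.168, 2.273, 0.001]
wrist_force: [0.5, 0.2, -0.2]
finger_gap: 0.0291
finger_force: 29.8
t: 26.02
ee_pos: [0.6187, 0.267, 0.0102]
ee_rot: [2.167, 2.273, 0.002]
wrist_force: [0.2, -0.0, 0.0]
finger_gap: 0.0293
finger_force: 29.8
t: 26.28
ee_pos: [0.6183, 0.267, 0.0087]
ee_rot: [2.167, 2.274, 0.001]
wrist_force: [0.0, -0.2, -0.0]
finger_gap: 0.0295
finger_force: 29.8
t 26.27 pos [0.6183 0.267  0.0087] phi 2.8 gap 0.0295 F [ 0.  -0.2 -0. ] q [0.23 0.8  1.19 0.   1.15 0.18]
turn [ 0.001 -0.    -0.001] then shift [-0.0005 -0.0004  0.0022]
q6 end 0.36
```

```bash
python3 -m handwheel '[[-0.6,[0,0,0.0015],[0,0,0]],[-0.6,[0,0,0],[0,0,0]]]'
python3 -m handwheel '[[-0.6,[0,0,0.001],[0,0,0]],[-0.6,[0,0,0],[0,0,0]]]'
```

```text
t: 26.52
ee_pos: [0.6183, 0.2669, 0.0069]
ee_rot: [2.167, 2.274, 0.0]
wrist_force: [0.5, 0.4, 0.3]
finger_gap: 0.0291
finger_force: 29.8
t: 26.78
ee_pos: [0.6183, 0.267, 0.0068]
ee_rot: [2.167, 2.274, 0.001]
wrist_force: [-1.7, -0.7, 7.3]
finger_gap: 0.0294
finger_force: 30.5
```

Contact. Release, then on to the violin.

```bash
python3 -m handwheel '[[-0.1,[0,0,0],[0,0,0]],[-0.1,[0,0,0],[0,0,0]],[-0.1,[0,0,0],[0,0,0]],[-0.1,[0,0,-0.02],[0,0,0]],[-0.1,[0,0,-0.04],[0,0,0]]]'
python3 -m handwheel '[[0.18,[0,0,-0.045],[0,0,0]],[0.18,[0,0,-0.035],[0,0,0]],[0.18,[0,0,0],[0,0,0]]]'
python3 go.py violin .14
```

```text
t: 27.4
ee_pos: [0.6173, 0.2666, 0.0647]
ee_rot: [-2.166, -2.272, 0.005]
wrist_force: [0.9, 0.6, -0.3]
finger_gap: 0.0384
finger_force: 0.0
t: 27.78
ee_pos: [0.6193, 0.2672, 0.1489]
ee_rot: [2.165, 2.272, 0.008]
wrist_force: [0.2, 0.3, -0.1]
finger_gap: 0.0504
finger_force: 0.0
t 27.77 pos [0.6193 0.2672 0.1489] phi 2.8 gap 0.0504 F [ 0.2  0.3 -0.1] q [0.23 0.66 1.05 0.   1.43 0.18]
turn [ 0.006  0.    -0.537] then shift [-0.0437 -0.2355  0.0089]
q6 end -0.36
```

```bash
python3 -m handwheel '[[0.18,[0,0,0],[0,0,-0.134]],[0.18,[0,0,0],[0,0,-0.134]],[0.18,[0,0,0],[0,0,-0.134]],[0.18,[0,0,0],[0,0,-0.134]]]'
python3 -m handwheel '[[0.18,[-0.0087,-0.047,0.001],[0,0,0]],[0.18,[-0.0087,-0.047,0.001],[0,0,0]],[0.18,[-0.0087,-0.047,0.001],[0,0,0]],[0.18,[-0.0087,-0.047,0.001],[0,0,0]],[0.18,[-0.0087,-0.047,0.001],[0,0,0]]]'
python3 -m handwheel '[[0.18,[0,0,0.04],[0,0,0]],[0.18,[0,0,0.04],[0,0,0]],[0.18,[0,0,0.03],[0,0,0]],[0.18,[0,0,0],[0,0,0]],[0.18,[0,0,0],[0,0,0]]]'
python3 go.py violin 0.001
python3 - <<'E'
from rect import *
ims=[]
for c,q in(('top',[.618,.26,.02]),('side',[.447,.1,.02]),('side',[.618,.26,.02])):
    p=vision.read_camera(c);u,v=map(int,proj(p,q));ims.append(cv2.resize(p['color'][v-35:v+35,u-35:u+35],(266,266),interpolation=cv2.INTER_CUBIC))
cv2.imwrite('pics/c7.png',np.hstack(ims)[:,:,::-1])
E
```

```text
t: 28.28
ee_pos: [0.6178, 0.2668, 0.1443]
ee_rot: [-1.481, -2.769, 0.002]
wrist_force: [-0.1, 0.6, 0.1]
finger_gap: 0.0506
finger_force: 0.0
t: 28.9
ee_pos: [0.4444, 0.1002, 0.1398]
ee_rot: [-1.487, -2.766, 0.001]
wrist_force: [0.2, -1.0, 0.3]
finger_gap: 0.0501
finger_force: 0.0
t: 29.52
ee_pos: [0.4464, 0.1011, 0.0314]
ee_rot: [1.488, 2.767, 0.0]
wrist_force: [0.1, 0.2, -0.3]
finger_gap: 0.0503
finger_force: 0.0
t 29.52 pos [0.4464 0.1011 0.0314] phi 33.5 gap 0.0503 F [ 0.1  0.2 -0.3] q [-0.04  0.49  1.82  0.    0.82 -0.62]
turn [ 0.     0.    -0.001] then shift [-0.0005  0.0003  0.0304]
q6 end -0.36
```

View pics/c7.png

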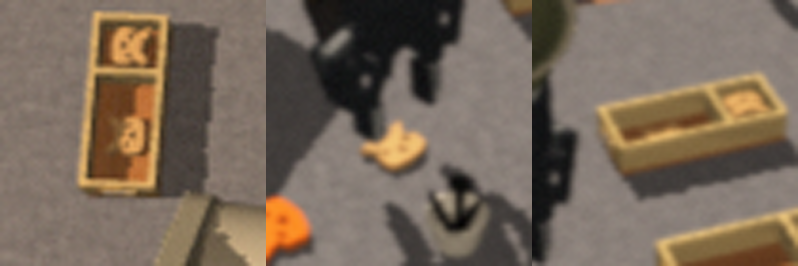

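The quarter blank lies in its bay (125,135). The violin blank (395,148) is between the fingers, as in the earlier grasps.

```bash
python3 -m handwheel '[[0.18,[0,0,0.016],[0,0,0]],[0.18,[0,0,0.0135],[0,0,0]],[0.18,[0,0,0],[0,0,0]],[0.18,[0,0,0],[0,0,0]]]'
python3 -m handwheel '[[-0.2,[0,0,0],[0,0,0]],[-0.4,[0,0,0],[0,0,0]],[-0.4,[0,0,0],[0,0,0]],[-0.4,[0,0,0],[0,0,0]],[-0.4,[0,0,0],[0,0,0]]]' 30
python3 go.py violin 0.001
```

```text
t: 30.18
ee_pos: [0.4464, 0.101, 0.0017]
ee_rot: [1.488, 2.767, 0.0]
wrist_force: [0.8, -0.8, 0.6]
finger_gap: 0.0504
finger_force: 0.0
t: 30.8
ee_pos: [0.4465, 0.1011, 0.002]
ee_rot: [1.487, 2.766, 0.001]
wrist_force: [-1.6, -0.0, 5.8]
finger_gap: 0.0364
finger_force: 29.7
t 30.8 pos [0.4465 0.1011 0.002 ] phi 33.5 gap 0.0364 F [-1.6 -0.   5.8] q [-0.04  0.55  1.85  0.    0.74 -0.62]
turn [ 0.001  0.001 -0.001] then shift [-0.0005  0.0003  0.001 ]
q6 end -0.36
```

```bash
python3 -m handwheel '[[-0.4,[0,0,-0.01],[0,0,0]],[-0.4,[0,0,-0.045],[0,0,0]],[-0.4,[0,0,-0.045],[0,0,0]],[-0.4,[0,0,-0.045],[0,0,0]],[-0.4,[0,0,0],[0,0,0]]]'
python3 -m handwheel '[[-0.4,[0,0,0],[0,0,0.1375]],[-0.4,[0,0,0],[0,0,0.1375]],[-0.4,[0,0,0],[0,0,0.1375]],[-0.4,[0,0,0],[0,0,0.1375]],[-0.4,[0,0,0],[0,0,0]]]'
python3 go.py .619 .0827 .145 2
```

```text
t: 31.42
ee_pos: [0.4474, 0.1011, 0.1496]
ee_rot: [1.485, 2.761, 0.005]
wrist_force: [-0.1, -0.6, -0.2]
finger_gap: 0.0368
finger_force: 30.2
t: 32.05
ee_pos: [0.4457, 0.101, 0.1457]
ee_rot: [-2.181, -2.259, 0.002]
wrist_force: [-0.7, -0.1, -0.8]
finger_gap: 0.0361
finger_force: 30.2
t 32.05 pos [0.4457 0.101  0.1457] phi 2.0 gap 0.0361 F [-0.7 -0.1 -0.8] q [-0.04  0.31  1.68 -0.    1.15 -0.07]
turn [-0.002 -0.     0.   ] then shift [-0.0244  0.1726  0.0007]
q6 end 0.1
```

```bash
python3 -m handwheel '[[-0.4,[-0.006,0.043,0],[0,0,0]],[-0.4,[-0.006,0.043,0],[0,0,0]],[-0.4,[-0.006,0.043,0],[0,0,0]],[-0.4,[-0.006,0.043,0],[0,0,0]],[-0.4,[0,0,0],[0,0,0]]]'
python3 go.py .619 .0827 .01 2
python3 - <<'E'
from rect import *
ims=[]
for c,q in(('side',[.618,.09,.07]),):
    p=vision.read_camera(c);u,v=map(int,proj(p,q));ims.append(cv2.resize(p['color'][v-45:v+45,u-45:u+45],(400,400),interpolation=cv2.INTER_CUBIC))
cv2.imwrite('pics/c8.png',np.hstack(ims)[:,:,::-1])
E
```

```text
t: 32.67
ee_pos: [0.6205, 0.0823, 0.1448]
ee_rot: [-2.18, -2.261, 0.001]
wrist_force: [-0.5, -0.5, 0.5]
finger_gap: 0.0367
finger_force: 30.3
t 32.67 pos [0.6205 0.0823 0.1448] phi 2.1 gap 0.0367 F [-0.5 -0.5  0.5] q [-0.06  0.58  1.21 -0.    1.35 -0.09]
turn [-0.001 -0.     0.001] then shift [ 0.0004 -0.0015  0.1348]
q6 end 0.1
```

View pics/c8.png

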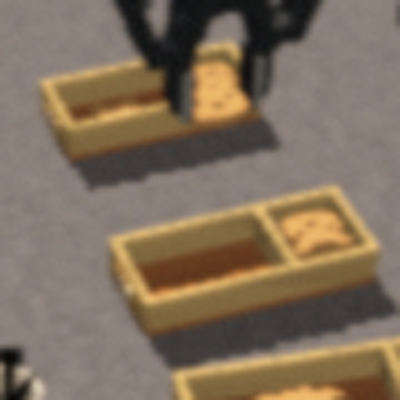

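The violin blank is held level (220,95) above its bay. Lowering.

```bash
python3 -m handwheel '[[-0.4,[0,-0.001,0.04],[0,0,0]],[-0.4,[0,0,0.04],[0,0,0]],[-0.4,[0,0,0.03],[0,0,0]],[-0.4,[0,0,0.015],[0,0,0]],[-0.4,[0,0,0.01],[0,0,0]]]'
python3 -m handwheel '[[-0.4,[0,0,0.001],[0,0,0]],[-0.4,[0,0,0],[0,0,0]]]'
python3 -m handwheel '[[-0.4,[0,0,0.001],[0,0,0]],[-0.4,[0,0,0],[0,0,0]]]'
python3 -m handwheel '[[-0.4,[0,0,0.001],[0,0,0]],[-0.4,[0,0,0],[0,0,0]]]'
```

```text
t: 33.35
ee_pos: [0.6176, 0.083, 0.0113]
ee_rot: [2.182, 2.26, 0.0]
wrist_force: [0.8, -0.0, 0.2]
finger_gap: 0.0364
finger_force: 30.3
t: 33.6
ee_pos: [0.6183, 0.0829, 0.0112]
ee_rot: [2.182, 2.258, 0.002]
wrist_force: [0.1, 0.3, 0.6]
finger_gap: 0.0363
finger_force: 30.3
t: 33.85
ee_pos: [0.618, 0.0829, 0.0097]
ee_rot: [2.183, 2.259, 0.001]
wrist_force: [0.2, 0.3, -0.5]
finger_gap: 0.0363
finger_force: 30.3
t: 34.1
ee_pos: [0.6178, 0.0829, 0.0083]
ee_rot: [-2.183, -2.259, 0.0]
wrist_force: [-0.4, 0.3, -0.7]
finger_gap: 0.0366
finger_force: 30.3
```

```bash
python3 -m handwheel '[[-0.4,[0,0,0.0015],[0,0,0]],[-0.4,[0,0,0],[0,0,0]]]'
python3 -m handwheel '[[-0.4,[0,0,0.0005],[0,0,0]],[-0.4,[0,0,0],[0,0,0]]]'
```

```text
t: 34.35
ee_pos: [0.6179, 0.0829, 0.007]
ee_rot: [2.183, 2.259, 0.0]
wrist_force: [-1.0, -0.6, 2.7]
finger_gap: 0.0364
finger_force: 30.6
t: 34.6
ee_pos: [0.618, 0.0829, 0.007]
ee_rot: [2.183, 2.259, 0.001]
wrist_force: [-2.3, 0.5, 6.8]
finger_gap: 0.0365
finger_force: 31.0
```

Contact. Release, lift, and swing the arm back (about 0.25 m towards +y and closer in) to clear the view.

```bash
python3 -m handwheel '[[0.05,[0,0,0],[0,0,0]],[0.05,[0,0,0],[0,0,0]],[0.05,[0,0,0],[0,0,0]],[0.05,[0,0,-0.02],[0,0,0]],[0.05,[0,0,-0.04],[0,0,0]]]'
python3 -m handwheel '[[0.05,[0,0,-0.05],[0,0,0]],[0.05,[0,0,-0.05],[0,0,0]],[0.05,[0,0,-0.05],[0,0,0]],[0.05,[0,-0.05,0],[0,0,0]],[0.05,[0,-0.05,0],[0,0,0]]]'
python3 -m handwheel '[[0.05,[0.045,-0.04,0],[0,0,0]],[0.05,[0.045,-0.04,0],[0,0,0]],[0.05,[0.045,-0.04,0],[0,0,0]],[0.05,[0.045,-0.04,0],[0,0,0]],[0.05,[0.045,0,0],[0,0,0]]]'
python3 - <<'E'
from rect import *
r=[]
B=dict(quarter=(.618,.27,3),violin=(.619,.087,2),cello=(.630,-.079,-3),viola=(.634,-.265,-7))
P={c:vision.read_camera(c) for c in('top','side')}
for n,c in B.items(): r.append(np.vstack([patch(p,c,.012,.09) for p in P.values()]))
r=np.hstack(r); f=cv2.resize(P['top']['color'][130:290,160:480],(640,320))
cv2.imwrite('pics/end.png',np.vstack([r,f[:,:r.shape[1]]])[:560,:,::-1])
for k,p in P.items():
  for n in('finger_plane','tailpiece'): print(k,n,[(np.round(d['centre'],3).tolist(),round(d['p'],2)) for d in vision.place_of(p,n)])
  for n in B: print(k,n,[(np.round(d['centre'],3).tolist(),round(d['p'],2)) for d in vision.place_of(p,n+'_bridge')])
print(env.read_state()['wrist_force'],env.read_state()['ee_pos'])
E
```

```text
t: 35.22
ee_pos: [0.617, 0.0828, 0.0655]
ee_rot: [-2.181, -2.257, 0.004]
wrist_force: [-0.4, -0.6, 0.5]
finger_gap: 0.0445
finger_force: 0.0
t: 35.85
ee_pos: [0.5168, 0.0794, 0.2165]
ee_rot: [2.183, 2.258, 0.001]
wrist_force: [0.1, 0.9, -0.5]
finger_gap: 0.045
finger_force: 0.0
t: 36.48
ee_pos: [0.3479, 0.3, 0.2169]
ee_rot: [2.182, 2.26, 0.0]
wrist_force: [2.3, -0.5, 0.4]
finger_gap: 0.0452
finger_force: 0.0
top finger_plane [([0.466, -0.256, 0.001], 0.51)]
top tailpiece [([0.428, 0.259, -0.002], 0.9)]
top quarter [([0.619, 0.27, 0.005], 0.43)]
top violin [([0.62, 0.084, 0.002], 0.57)]
top cello [([0.636, -0.078, 0.005], 0.73), ([0.622, 0.083, 0.003], 0.37)]
top viola [([0.343, 0.046, -0.001], 0.72), ([0.466, -0.252, 0.002], 0.6), ([0.631, -0.274, 0.006], 0.55), ([0.356, -0.087, 0.0], 0.52), ([0.383, -0.186, -0.002], 0.5)]
side finger_plane [([0.466, -0.254, 0.003], 0.48)]
side tailpiece [([0.429, 0.256, 0.004], 0.72)]
side quarter [([0.619, 0.269, 0.004], 0.36)]
side violin [([0.616, 0.087, 0.005], 0.59)]
side cello [([0.626, -0.076, 0.005], 0.67), ([0.628, -0.079, 0.002], 0.26)]
side viola [([0.357, -0.089, -0.0], 0.7), ([0.381, -0.198, -0.002], 0.66), ([0.63, -0.266, 0.007], 0.65), ([0.341, 0.042, -0.002], 0.52)]
[0.14248533 0.71500696 0.55778453] [0.35050635 0.29864407 0.21636859]
```

View pics/end.png

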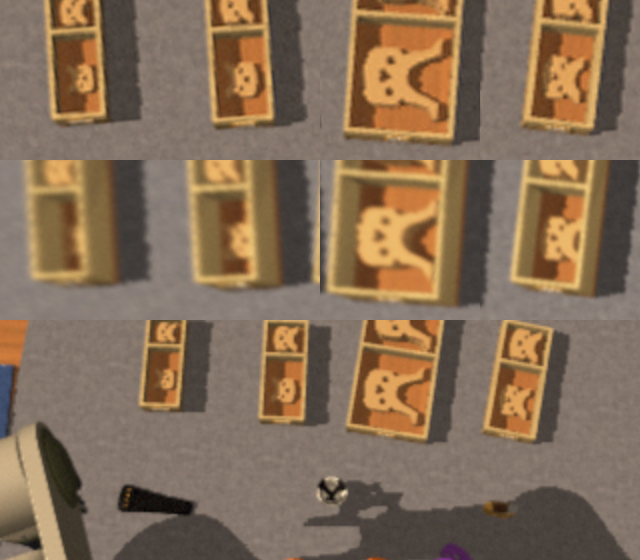

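All four blanks lie flat in their own bays, and the plane and tailpiece have not moved. Handing in.

```bash
python3 -c "
from plant import workorder
print(workorder.close_job())"
```

```text
the job is handed in; nothing more can be done
None
```

The job is handed in: in the final pictures all four bridge blanks lie flat in the empty bays of their own-size boxes, the finger plane and tailpiece show no movement, and about 37 s of the 106 s were used (the hand-in returned no verdict).

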